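# Pack seven stain bottles into a round tin

## Task

Two of the amber stain bottles stand about on the desk; put them back into the round tin with the other five, so that all seven stand upright on its floor, six in a ring round one in the middle. One of those in the tin stands astray and takes up the room, so shift it into place. They are glass: set them down, do not drop or knock them over, and leave the other things on the desk where they are.

Things in the scene. Friction and masses are not known exactly. Their poses are not given: they have to be found in the camera images.
- tin: open round tin of plain metal, loose on the desk (350 g), rim 146 mm across and 52 mm above the desk, wall 2.5 mm. Origin: on its axis at its underside, z up; its yaw means nothing. Inside 140 mm in diameter: seven bottles fit on its floor only as six in a ring (axes 44 to 48 mm from the tin's axis) round one in the middle.
- tin_floor (a point): centre of the tin's flat inner floor, 3 mm above its underside
- bottle1: amber glass bottle, about 120 g, one of seven alike, standing upright: round body 44 mm in diameter up to 54 mm height (lowest 5 mm tapered to 39 mm), blank label, sloping shoulder, then a slim rigid white cap 16 mm in diameter from 66 to 108 mm height, to be gripped from above. Origin: centre of its underside, z along its axis. At the start: in the tin.
- bottle2: amber glass bottle like bottle1, in the tin at the start. Of bottles 1 to 5, four stand in neighbouring places of the ring and one, any of them, astray between the middle and the ring's open side, so that no other fits in.
- bottle3: amber glass bottle like bottle1, in the tin at the start. Of bottles 1 to 5, four stand in neighbouring places of the ring and one, any of them, astray between the middle and the ring's open side, so that no other fits in.
- bottle4: amber glass bottle like bottle1, in the tin at the start. Of bottles 1 to 5, four stand in neighbouring places of the ring and one, any of them, astray between the middle and the ring's open side, so that no other fits in.
- bottle5: amber glass bottle like bottle1, in the tin at the start. Of bottles 1 to 5, four stand in neighbouring places of the ring and one, any of them, astray between the middle and the ring's open side, so that no other fits in.
- bottle6: amber glass bottle like bottle1 (mass 80 to 170 g), at the start upright on the desk outside the tin, to its left or right.
- bottle7: amber glass bottle like bottle1 (mass 80 to 170 g), at the start upright on the desk outside the tin, to its left or right.
- seal: round tan stone seal blank, 40 mm in diameter, 94 mm tall with a bevelled flat top, standing on the desk left or right of the tin; a bystander. Origin: centre of its underside.
- jar: squat jar with a black lid, 56 mm in diameter, 72 mm tall, standing on the desk left or right of the tin; a bystander. Origin: centre of its underside.
- phone: white phone lying beyond the tin, 72 x 148 x 8 mm; a bystander. Origin: centre of its underside.
- marker: black marker pen lying on the desk at the right, 133 mm long, 17 mm thick; a bystander. Origin: middle of its underside.
- bangle: white stone bangle lying flat at the left, 76 mm across, 14 mm high; a bystander. Origin: centre of its underside.

How it is judged:
By the outcome, as a careful person would: the job done as asked, in the order asked, and still so for the second after the job is handed in, with the robot touching nothing.
It also fails if it takes over 64 s, if anything falls off the work surface, if the arm or the gripper's body presses on something with over 40 N, if the wrist force passes 120 N, or if a joint passes its speed limit or range.

## Robot

A 6-joint arm with a two-finger parallel gripper is mounted at the origin on the work surface. World frame = base frame: x ahead of the robot, y to its left, z up, the work surface at z = 0. Lengths are in m, angles in rad, forces in N, time in s.
With the tool pointing down it reaches from about 0.3 to 0.775 m from the base axis. Payload 14.6 kg.
Tool frame: the origin (TCP) lies at the very end of the fingers, on their centre line; the grasp point (between the pads) lies 19 mm behind it; z points along the fingers, x is the direction in which the jaws open and shut, and the axes are right-handed (so a half turn about z gives the same grasp; the last joint's range is limited). The gripper opens to 94 mm and grips with 3 to 60 N. Pads are 16 mm wide; open, the fingers measure 119 mm over their backs; the gripper's body (75 mm by 177 mm) begins 78 mm behind the grasp point.
Start: joints at [1.227, 0.3, 1.521, -0, 1.321, -0.067], TCP at [0.15, 0.529, 0.168] pointing down, gripper open.
Joint ranges: [-3.03, 3.03], [-0.79, 2.21], [0.23, 2.52], [-1.04, 4.18], [0, 3.07], [-2.55, 2.55]. Speed limits (rad/s): [2.22, 2.22, 2.57, 3.14, 3.14, 3.14].

## Interface

Orientations are given as [roll, pitch, yaw] about the fixed x, y, z axes, in that order (R = Rz(yaw) Ry(pitch) Rx(roll)).
In Python, from station import ctrl gives the robot as it stands.
- The arm moves only by the shell command python3 -m inch 'ROWS' [FORCE]. ROWS is JSON, one flat list of numbers, 7 for each row, row after row: the shift along the tool's x, y, z in cm, then the turn, a rotation vector about the tool's x, y, z in rad, then the opening, from 0 (shut) to 1 (fully open). In form: [tx, ty, tz, wx, wy, wz, claw, tx, ty, tz, wx, wy, wz, claw, ...]. A call has 1 to 20 rows; each row shifts and turns the commanded pose from where the row before left it, along the tool's axes as they then stand; what a row does not reach is not made up. A row lasts 1/8 s, in which the tool goes at most 62.5 mm and 10.7 degrees, less where a joint would pass 70% of its speed; a pose out of reach is approached as far as the arm can. A call is refused whole if a number of a shift passes 6.25 or a number of a turn 0.188, either way. A call with a gripper value outside its range is refused whole. The fingers move at their own pace and stop on an object; FORCE is the grip in N (left out, the last holds). Time passes only in rows, so rows that do not move let the fingers close. It gives the time, the measured TCP pose, the force and the opening at its end, in the units of the state.
- ctrl.get_obs(): the state, without advancing time (a new reading comes with each control period).
- ctrl.camera(name): name is "side" or "top"; returns (picture, depth): 384x512x3 uint8, red, green, blue; 384x512 float32, m along the optical axis (not along the pixel's ray), 0 where there is no reading.
- ctrl.camera_params(name): a dict with "vertical_fov" (degrees; the focal length in pixels is half the picture's height over the tangent of half this angle, whatever the lens; pixels are square), "cx", "cy" (the principal point, pixels), "distortion" ([k1, k2, p1, p2, k3] as OpenCV has them; the pictures are not rectified), "camera_from_world" (4x4, takes a point from world to camera coordinates). Camera axes: x right, y down, z forward; pixel columns grow to the right and rows downward; lengths in m; the calibration is good to about 2 mm. A picture is of the moment at which its call begins. camera_params takes no time and is no camera call.
- ctrl.hand_in(): hands the job in, once; it reports no verdict.
Trained networks look in the newest picture that a camera, given by its name, has taken for a name from the list of things; names that differ only in an ending like _2 or _b are one class to them, and where a whole thing is asked for, a point or a joint stands for the part that bears it (a point fixed in the world has none). Each returns a list of dicts, best first, with "score" (0 to 1); they miss things now and then, are a little off and sometimes report something else, mostly with a low value. They report only what shows in the picture. A call takes as long as a camera call.
- ctrl.spot_in(camera, label): "bbox" ([centre column, centre row, width, height] in pixels, round what is visible of it).
- ctrl.place_of(camera, label): "centre" ([column, row] in pixels: a listed point, or the origin of a listed thing).
The state is a dict: "time_s": time; "qpos": joint angles; "joint_vel": joint speeds; "tau": joint torques, N m; "ee_pos": TCP position; "eef_rot": TCP orientation; "force": force on the tool from outside, world axes, zero at the start; "moment": the same for the moment, N m; "grip_width": finger opening in m.
Only numpy, scipy, OpenCV 4.12 (cv2) and the standard library are available. Lean on these libraries where they do the work, as an engineer would, in place of code of your own. Each camera call takes 0.05 s, during which the arm holds its last target. There are 200 camera calls.

## Working session

There is one attempt and no reset: what is moved stays moved. The work goes in short steps, Python scripts to look and compute and a shell command to move; the robot and the scene stay as the last step left them, time stands still between calls to the robot, and variables do not carry over. Pictures are saved under pics/ and viewed, about 8 in all and at most 12, crops included, and the job is handed in when it is done.

```bash
mkdir -p pics; ls
cat > h.py <<'E'
import numpy as np, cv2
from station import ctrl
def cam(n):
    p=ctrl.camera_params(n); f=192/np.tan(np.radians(p["vertical_fov"])/2)
    K=np.array([[f,0,p["cx"]],[0,f,p["cy"]],[0,0,1.]]); return K,np.array(p["distortion"],float),np.array(p["camera_from_world"])
def ray(n,uv):
    K,d,T=cam(n); q=cv2.undistortPoints(np.array(uv,float).reshape(-1,1,2),K,d)[:,0]
    q=np.c_[q,np.ones(len(q))]; R=T[:3,:3]; return -R.T@T[:3,3], q@R, 
def onz(n,uv,z):
    o,d=ray(n,uv); return o+d*((z-o[2])/d[:,2])[:,None]
def cloud(n,dep):
    v,u=np.nonzero(dep>0); o,d=ray(n,np.c_[u,v]); return u,v,o+d*dep[v,u][:,None]
def save(n,im): cv2.imwrite("pics/%s.png"%n,im[...,::-1])
E
python3 - <<'E'
from h import *
o=ctrl.get_obs(); print(o)
for n in("side","top"):
    im,d=ctrl.camera(n); save(n+"0",im); np.save(n+"0.npy",d)
    print(n,cam(n)[0][0,0],cam(n)[1],(-cam(n)[2][:3,:3].T@cam(n)[2][:3,3]).round(3))
    for l in("tin","bottle1","seal","jar","phone","marker","bangle"):
        print(l,[(round(r["score"],2),np.round(r["bbox"]).astype(int).tolist()) for r in ctrl.spot_in(n,l) if r["score"]>.3])
E
cd pics; python3 -c "
import cv2,numpy as np
cv2.imwrite('both.png',cv2.resize(np.vstack([cv2.imread('side0.png'),cv2.imread('top0.png')]),(400,600),interpolation=3))"
```

```text
pics
{'time_s': 0.0, 'qpos': array([ 1.22739403e+00,  3.00469048e-01,  1.52159520e+00, -2.93200808e-05,
        1.32072082e+00, -6.66021313e-02]), 'joint_vel': array([ 1.92837642e-05,  8.93838794e-04,  8.07571143e-04, -1.40051137e-03,
        1.63123644e-03, -7.95515118e-04]), 'tau': array([-1.30441786e-04, -5.31802976e+01, -3.52743852e+01,  7.08482321e-02,
        2.43696116e-02, -1.10207927e-04]), 'ee_pos': array([0.15020798, 0.52875896, 0.16758152]), 'eef_rot': array([-3.14154163e+00,  1.19166539e-03,  1.29400347e+00]), 'force': array([ 0.7044963 , -1.25342059, -0.35500384]), 'moment': array([-0.02812301, -0.04106108,  0.00413126]), 'grip_width': 0.09364050673890663}
side 451.3688667109009 [-0.00962949  0.          0.          0.          0.        ] [0.354 0.898 1.004]
tin [(0.69, [271, 211, 53, 50])]
bottle1 [(0.84, [271, 133, 16, 32]), (0.79, [287, 207, 14, 31]), (0.7, [275, 215, 15, 25]), (0.68, [278, 192, 8, 24]), (0.61, [196, 205, 48, 36]), (0.57, [295, 268, 18, 34]), (0.55, [257, 211, 18, 29]), (0.54, [267, 194, 14, 32])]
seal [(0.95, [222, 257, 16, 32])]
jar [(0.61, [335, 149, 16, 27])]
phone [(0.95, [199, 205, 47, 32])]
marker []
bangle []
top 467.30554119256675 [0.06224944 0.         0.         0.         0.        ] [0.324 0.017 1.396]
tin [(0.66, [247, 208, 50, 54])]
bottle1 [(0.7, [258, 198, 12, 18]), (0.68, [245, 222, 16, 16]), (0.54, [234, 215, 19, 17]), (0.51, [354, 181, 14, 18]), (0.51, [181, 241, 15, 16]), (0.5, [260, 215, 15, 16]), (0.46, [238, 198, 18, 17])]
seal [(0.78, [177, 182, 22, 14])]
jar [(0.82, [353, 254, 21, 19]), (0.31, [236, 197, 15, 15])]
phone [(0.75, [244, 138, 50, 38])]
marker [(0.52, [405, 212, 49, 11])]
bangle [(0.64, [115, 217, 29, 20])]
```

View pics/top0.png

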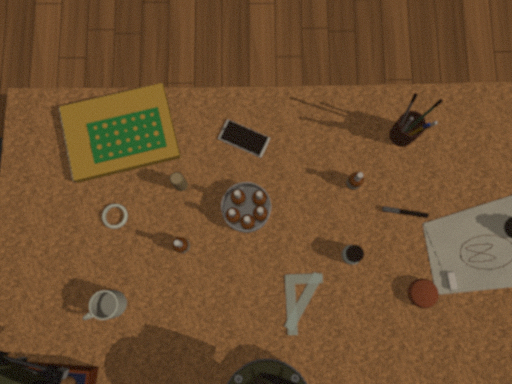

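View pics/side0.png

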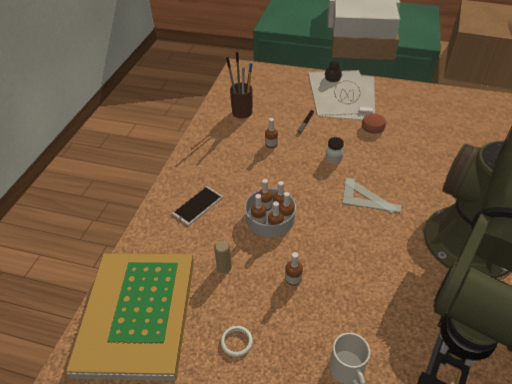

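```bash
cat > m.py <<'E'
from h import *
from scipy import ndimage
def caps(n,tag=None,lo=.085,hi=.118):
    im,d=ctrl.camera(n); u,v,P=cloud(n,d)
    m=np.zeros(d.shape,bool); Z=np.zeros(d.shape+(3,)); Z[v,u]=P
    hsv=cv2.cvtColor(im,cv2.COLOR_RGB2HSV)
    m=(Z[...,2]>lo)&(Z[...,2]<hi)&(Z[...,0]>.2)&(Z[...,0]<.8)&(abs(Z[...,1])<.5)
    if tag: save(tag,im)
    L,k=ndimage.label(m)
    out=[]
    for i in range(1,k+1):
        q=L==i
        if q.sum()<4: continue
        p=Z[q]; vv,uu=np.nonzero(q)
        print(n,q.sum(),"px",uu.mean().round(1),vv.mean().round(1),"xyz",p.mean(0).round(4),"zmax",p[:,2].max().round(3),"rgb",im[q].mean(0).round())
        out.append(p)
    return im,d,Z
if __name__=="__main__":
    for n in("top","side"):
        im,d,Z=caps(n)
        m=(abs(Z[...,2]-.05)<.004)&(np.hypot(Z[...,0]-.44,Z[...,1]-.03)<.13)
        p=Z[m]; 
        if len(p):
            from scipy.optimize import least_squares
            s=least_squares(lambda a:np.hypot(p[:,0]-a[0],p[:,1]-a[1])-a[2],[p[:,0].mean(),p[:,1].mean(),.071],loss='soft_l1',f_scale=.002)
            print("tin",s.x.round(4),len(p))
        r=ctrl.place_of(n,"tin_floor"); print("floor",[(x["score"],onz(n,x["centre"],.003).round(4)) for x in r[:2]])
        r=ctrl.place_of(n,"bottle1"); print("bott",[(round(x["score"],2),onz(n,x["centre"],.003).round(3)[0,:2]) for x in r])
        c=(slice(165,255),slice(200,300)) if n=="top" else (slice(165,255),slice(225,325))
        cv2.imwrite("pics/c_%s.png"%n,cv2.resize(im[c][...,::-1],None,fx=4,fy=4,interpolation=cv2.INTER_CUBIC))
    cv2.imwrite("pics/c.png",np.hstack([cv2.imread("pics/c_top.png"),cv2.imread("pics/c_side.png")]))
E
python3 m.py
```

```text
top 14 px 403.4 119.4 xyz [ 0.7975 -0.4063  0.0987] zmax 0.116 rgb [49. 39. 32.]
top 45 px 421.4 120.4 xyz [ 0.7932 -0.4573  0.0994] zmax 0.117 rgb [42. 34. 23.]
top 145 px 406.2 131.6 xyz [ 0.7605 -0.4119  0.0992] zmax 0.117 rgb [49. 32. 22.]
top 12 px 413.2 132.7 xyz [ 0.7562 -0.4307  0.1011] zmax 0.11 rgb [62. 44. 14.]
top 142 px 175.7 178.0 xyz [0.6333 0.2521 0.0922] zmax 0.101 rgb [113.  93.  65.]
top 36 px 359.3 175.1 xyz [ 0.6325 -0.2703  0.1036] zmax 0.113 rgb [132. 119. 104.]
top 35 px 236.5 192.9 xyz [0.5848 0.0776 0.1068] zmax 0.118 rgb [134. 124. 111.]
top 35 px 258.5 193.8 xyz [0.5813 0.016  0.1078] zmax 0.116 rgb [133. 122. 108.]
top 35 px 259.3 209.9 xyz [0.5355 0.0141 0.1068] zmax 0.116 rgb [132. 121. 107.]
top 33 px 231.1 211.9 xyz [0.5309 0.093  0.1063] zmax 0.116 rgb [136. 127. 113.]
top 32 px 246.2 218.9 xyz [0.5107 0.0509 0.1059] zmax 0.115 rgb [137. 127. 113.]
top 33 px 176.9 242.5 xyz [0.4479 0.2424 0.105 ] zmax 0.114 rgb [141. 131. 118.]
top 24 px 100.9 291.6 xyz [0.3191 0.4477 0.0888] zmax 0.094 rgb [127. 119. 101.]
top 15 px 112.7 294.1 xyz [0.312  0.4156 0.
[... 1472 characters left out ...]
 198.6 xyz [0.5871 0.0822 0.1041] zmax 0.116 rgb [137. 127. 117.]
side 60 px 275.6 206.3 xyz [0.5333 0.0968 0.1028] zmax 0.114 rgb [135. 125. 114.]
side 168 px 221.5 247.0 xyz [0.6349 0.2569 0.0933] zmax 0.099 rgb [129. 108.  79.]
side 61 px 294.4 257.0 xyz [0.4498 0.248  0.103 ] zmax 0.114 rgb [150. 138. 126.]
side 242 px 351.3 350.6 xyz [0.2862 0.4437 0.0886] zmax 0.092 rgb [163. 154. 136.]
tin [0.543  0.0625 0.0534] 108
floor [(0.94, array([[0.5598, 0.0645, 0.003 ]]))]
bott [(0.85, array([0.591, 0.086])), (0.78, array([0.581, 0.004])), (0.75, array([0.449, 0.252])), (0.74, array([0.542, 0.012])), (0.65, array([0.521, 0.053])), (0.64, array([ 0.635, -0.275])), (0.6, array([0.533, 0.085]))]
```

View pics/c.png

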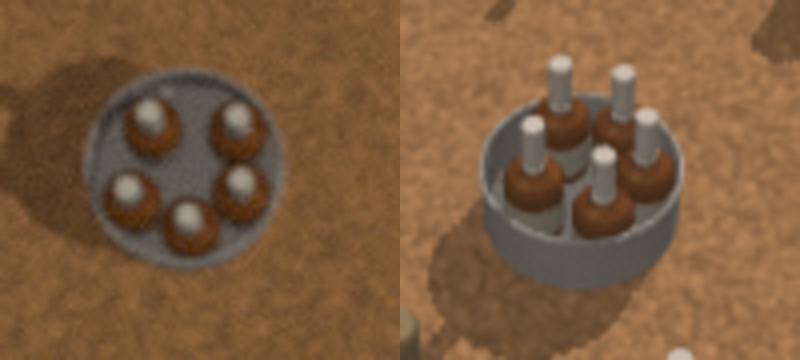

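The top view shows the tin at about (247,208). Four caps form the ring, and the upper-left one, at (236,193), is the stray. The loose bottles are at (181,243) and (356,180). I'll head above the stray and refine the tin centre from the saved frames.

```bash
python3 -m inch '[0,0,0,0,0,0.185,0.4, 0,0,0,0,0,0.185,0.4, 0,0,0,0,0,0.185,0.4, 0,0,0,0,0,0.185,0.4, 0,0,0,0,0,0.185,0.4, 0,0,0,0,0,0.185,0.4, 0,0,0,0,0,0.184,0.4, 3.63,3.74,0,0,0,0,0.4, 3.63,3.74,0,0,0,0,0.4, 3.63,3.74,0,0,0,0,0.4, 3.63,3.74,0,0,0,0,0.4, 3.63,3.74,0,0,0,0,0.4, 3.63,3.74,0,0,0,0,0.4, 3.63,3.74,0,0,0,0,0.4, 3.63,3.74,0,0,0,0,0.4, 3.63,3.74,0,0,0,0,0.4, 3.63,3.74,0,0,0,0,0.4, 3.63,3.74,0,0,0,0,0.4, 3.63,3.74,0,0,0,0,0.4]' 15
cat > fit.py <<'E'
from h import *
from scipy.optimize import least_squares
def tin(n,d,c0=(.5575,.0565)):
    u,v,P=cloud(n,d)
    r=np.hypot(P[:,0]-c0[0],P[:,1]-c0[1]); m=(r>.062)&(r<.082)&(P[:,2]>.044)&(P[:,2]<.058)
    p=P[m]; s=least_squares(lambda a:np.hypot(p[:,0]-a[0],p[:,1]-a[1])-.0715,c0,loss='soft_l1',f_scale=.002)
    print(n,"rim",s.x.round(4),m.sum(),"med res",np.median(abs(s.fun)).round(4)); return s.x
# 3D line of sight fit of each vertical cap: match silhouettes: cap points -> circle r=8mm
def cap(n,d,c):
    u,v,P=cloud(n,d); m=(np.hypot(P[:,0]-c[0],P[:,1]-c[1])<.02)&(P[:,2]>.075)&(P[:,2]<.118)
    p=P[m]; t=p[p[:,2]>np.percentile(p[:,2],99)-.004]
    px=np.c_[u,v][m]; return p,px
# silhouette centroid comparison: project sampled cap cylinder
def capfit(n,im,d,c,zb):
    K,D,T=cam(n); R=T[:3,:3]; rv=cv2.Rodrigues(R)[0]; tv=T[:3,3]
    hsv=cv2.cvtColor(im,cv2.COLOR_RGB2HSV).astype(int); 
    o=cv2.projectPoints(np.array([[c[0],c[1],zb+.09]]),rv,tv,K,D)[0].ravel()
    yy,xx=np.mgrid[:384,:512]; w=np.clip((105-hsv[...,1])/25.,0,1)*(hsv[...,2]>85)*(np.hypot(xx-o[0],yy-o[1])<11)
    a=np.linspace(0,2*np.pi,24,endpoint=False)
    def sil(c):
        pts=np.array([[c[0]+.008*np.cos(t),c[1]+.008*np.sin(t),zb+z] for z in(.068,.108) for t in a])
        q=cv2.projectPoints(pts,rv,tv,K,D)[0].reshape(-1,2)
        h=cv2.convexHull(((q+.5)*8).astype(np.float32)).astype(np.int32); M=np.zeros((384*8,512*8),np.uint8); cv2.fillConvexPoly(M,h,255)
        return cv2.resize(M,(512,384),interpolation=cv2.INTER_AREA)/255.
    return w,sil
E
python3 - <<'E'
from fit import *
ims={n:(cv2.imread("pics/%s0.png"%n)[...,::-1].copy(),np.load(n+"0.npy")) for n in("top","side")}
for n in ims: tin(n,ims[n][1])
from scipy.optimize import minimize
for nm,c,zb in[("A",(.583,.018),.003),("B",(.536,.0155),.003),("C",(.5115,.053),.003),("D",(.532,.095),.003),("E",(.586,.080),.003),("6",(.449,.245),0),("7",(.634,-.268),0)]:
    for n in ims:
        w,sil=capfit(n,*ims[n],c,zb); 
        s=minimize(lambda x:((w-sil(x))**2).sum(),c,method="Nelder-Mead",options=dict(initial_simplex=[c,(c[0]+.004,c[1]),(c[0],c[1]+.004)],xatol=2e-4,maxiter=50))
        print(nm,n,s.x.round(4),round(s.fun,1),w.sum().round(),end=" | ")
    print()
E
```

```text
time_s: 3.48
ee_pos: [0.587, 0.0788, 0.1682]
eef_rot: [-3.142, -0.0, -0.0]
force: [-0.3, 0.3, -0.3]
grip_width: 0.0379
top rim [0.5579 0.0548] 213 med res 0.001
side rim [0.5594 0.0547] 275 med res 0.0013
A top [0.5842 0.0141] 109.4 156.0 | A side [0.5846 0.0162] 41.7 121.0 | 
B top [0.5375 0.0119] 93.2 135.0 | B side [0.5388 0.0146] 67.1 148.0 | 
C top [0.513 0.051] 106.8 150.0 | C side [0.5134 0.0516] 77.6 161.0 | 
D top [0.5337 0.0924] 116.1 161.0 | D side [0.5354 0.0928] 86.6 175.0 | 
E top [0.5872 0.0762] 94.3 141.0 | E side [0.5902 0.0763] 76.3 162.0 | 
6 top [0.4486 0.2444] 8.8 58.0 | 6 side [0.4501 0.2444] 5.1 96.0 | 
7 top [ 0.634  -0.2723] 10.3 40.0 | 7 side [ 0.6362 -0.2707] 2.4 65.0 |
```

```bash
python3 -m inch '[0.1,0.2,2.5,0,0,0,0.4, 0,0,2.5,0,0,0,0.4, 0,0,2.5,0,0,0,0.4, 0,0,1.5,0,0,0,0.4, 0,0,0,0,0,0,0.4, 0,0,0,0,0,0,0, 0,0,0,0,0,0,0, 0,0,0,0,0,0,0, 0,0,0,0,0,0,0, 0,0,0,0,0,0,0]' 15
```

```text
time_s: 4.72
ee_pos: [0.5869, 0.0783, 0.0782]
eef_rot: [3.142, -0.0, 0.0]
force: [-1.6, 0.1, -0.7]
grip_width: 0.0008
```

Run:
```python
from h import *
a,d=ctrl.camera("side"); b,_=ctrl.camera("top"); print(ctrl.get_obs()["ee_pos"])
c=lambda im,u,v:cv2.resize(im[v-50:v+50,u-50:u+50],None,fx=4,fy=4,interpolation=cv2.INTER_CUBIC)
save("s1",np.hstack([c(a,271,195),c(b,247,205)]))
```

```text
[0.5868958  0.07826842 0.07815933]
```

View pics/s1.png

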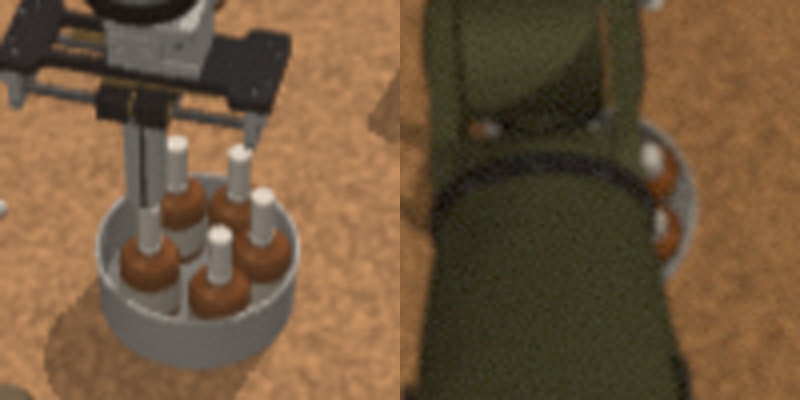

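Run:
```python
from h import *
K,D,T=cam("side"); rv=cv2.Rodrigues(T[:3,:3])[0]
for p in[(.587,.0783,.0782),(.587,.0783,.111),(.588,.0762,.111),(.588,.0762,.07),(.587,.0783,.175)]:
    q=cv2.projectPoints(np.array([p]),rv,T[:3,3],K,D)[0].ravel(); print(p,q.round(1),"crop",((q-[221,145])*4+2).round())
im,d=ctrl.camera("side"); u,v,P=cloud("side",d)
for vv in range(165,215,3):
    for uu in(255,257,259,261):
        m=(u==uu)&(v==vv); print(uu,vv,P[m].round(3).tolist(),end=" ")
    print()
```

```text
(0.587, 0.0783, 0.0782) [258.2 204. ] crop [151. 238.]
(0.587, 0.0783, 0.111) [258.  195.9] crop [150. 206.]
(0.588, 0.0762, 0.111) [257.9 195.3] crop [150. 203.]
(0.588, 0.0762, 0.07) [258.1 205.4] crop [150. 244.]
(0.587, 0.0783, 0.175) [257.7 179.1] crop [149. 139.]
255 165 [[0.587, 0.1, 0.245]] 257 165 [[0.581, 0.102, 0.248]] 259 165 [[0.576, 0.104, 0.25]] 261 165 [[0.571, 0.102, 0.25]] 
255 168 [[0.586, 0.104, 0.238]] 257 168 [[0.581, 0.103, 0.238]] 259 168 [[0.577, 0.1, 0.237]] 261 168 [[0.572, 0.099, 0.237]] 
255 171 [[0.585, 0.11, 0.234]] 257 171 [[0.578, 0.114, 0.238]] 259 171 [[0.574, 0.111, 0.237]] 261 171 [[0.569, 0.111, 0.238]] 
255 174 [[0.584, 0.114, 0.227]] 257 174 [[0.578, 0.115, 0.23]] 259 174 [[0.573, 0.113, 0.229]] 261 174 [[0.568, 0.114, 0.231]] 
255 177 [[0.59, 0.092, 0.194]] 257 177 [[0.586, 0.088, 0.192]] 259 177 [[0.581, 0.087, 0.193]] 261 177 [[0.576, 0.085, 0.192]] 
255 180 [[0.592, 0.088, 0.18]] 257 180 [[0.586, 0.088, 0.181]] 259 180 [[0.58, 0.09, 0.184]] 261 180 [[0.576, 0.087, 0.183]] 
255 183 [[0.592, 0.087, 0.168]] 257 183 [[0.587, 0.087, 0.169]] 259 
[... 641 characters left out ...]
198 [[0.582, 0.085, 0.111]] 261 198 [[0.59, 0.038, 0.06]] 
255 201 [[0.615, 0.014, 0.017]] 257 201 [[0.588, 0.085, 0.097]] 259 201 [[0.583, 0.083, 0.097]] 261 201 [[0.591, 0.035, 0.045]] 
255 204 [[0.599, 0.069, 0.065]] 257 204 [[0.589, 0.085, 0.085]] 259 204 [[0.583, 0.086, 0.087]] 261 204 [[0.582, 0.068, 0.069]] 
255 207 [[0.595, 0.084, 0.069]] 257 207 [[0.588, 0.088, 0.076]] 259 207 [[0.583, 0.085, 0.074]] 261 207 [[0.579, 0.077, 0.066]] 
255 210 [[0.593, 0.091, 0.065]] 257 210 [[0.587, 0.092, 0.068]] 259 210 [[0.581, 0.091, 0.069]] 261 210 [[0.577, 0.085, 0.063]] 
255 213 [[0.592, 0.097, 0.06]] 257 213 [[0.586, 0.097, 0.061]] 259 213 [[0.581, 0.094, 0.06]] 261 213 [[0.576, 0.092, 0.058]]
```

The state puts the tip at z=0.078, but the side view shows the closed fingers ending right on the cap's top, at about 0.112. I'll lift, open, and measure the real tip height clear of the bottles.

```bash
python3 -m inch '[0,0,-2.5,0,0,0,0, 0,0,-2.5,0,0,0,0.4, 0,0,0,0,0,0,0.4, 0,0,0,0,0,0,0.4]' 15
python3 - <<'E'
from h import *
im,d=ctrl.camera("side"); u,v,P=cloud("side",d); o=ctrl.get_obs(); print(o["ee_pos"],o["qpos"].round(3),o["tau"].round(1))
m=(P[:,2]>.1)&(np.hypot(P[:,0]-.587,P[:,1]-.08)<.06)
p=P[m]
for z in np.arange(.1,.26,.006):
    q=p[abs(p[:,2]-z)<.003]; 
    if len(q): print(z.round(3),len(q),"x",np.sort(q[:,0])[[0,-1]].round(3),"y",np.sort(q[:,1])[[0,-1]].round(3))
save("s2",cv2.resize(im[115:245,190:350],None,fx=4,fy=4,interpolation=cv2.INTER_CUBIC))
E
```

```text
time_s: 5.38
ee_pos: [0.5865, 0.0782, 0.1271]
eef_rot: [3.142, 0.001, -0.0]
force: [0.1, -0.3, 0.3]
grip_width: 0.0272
[0.58636832 0.07820864 0.12687018] [0.071 0.428 1.446 0.    1.27  0.071] [  0.  -60.6 -35.1   0.1   0.   -0. ]
0.1 9 x [0.534 0.595] y [0.025 0.101]
0.106 17 x [0.531 0.595] y [0.023 0.101]
0.112 40 x [0.529 0.594] y [0.022 0.103]
0.118 2 x [0.586 0.593] y [0.076 0.083]
0.166 5 x [0.573 0.602] y [0.07  0.088]
0.172 14 x [0.567 0.608] y [0.071 0.091]
0.178 19 x [0.563 0.614] y [0.073 0.093]
0.184 23 x [0.562 0.613] y [0.076 0.091]
0.19 14 x [0.563 0.612] y [0.074 0.092]
0.196 20 x [0.562 0.612] y [0.074 0.091]
0.202 23 x [0.562 0.612] y [0.075 0.093]
0.208 22 x [0.563 0.612] y [0.075 0.094]
0.214 19 x [0.563 0.612] y [0.074 0.09 ]
0.22 20 x [0.562 0.612] y [0.075 0.093]
0.226 23 x [0.562 0.612] y [0.075 0.091]
0.232 23 x [0.562 0.614] y [0.075 0.092]
0.238 22 x [0.562 0.614] y [0.07  0.091]
0.244 14 x [0.562 0.614] y [0.077 0.091]
0.25 6 x [0.603 0.608] y [0.081 0.089]
0.256 2 x [0.605 0.606] y [0.088 0.09 ]
```

View pics/s2.png

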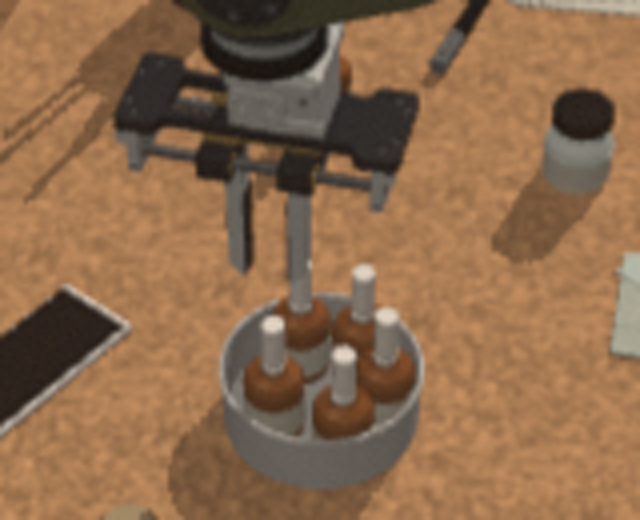

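Measured clear of the bottles, the real fingertips are about 36 mm above the reported z, while x and y agree. So I'll go to a reported z of about 0.045 and watch the force.

```bash
python3 -m inch '[0.1,0.2,0,0,0,0,0.4, 0,0,2,0,0,0,0.4, 0,0,2,0,0,0,0.4, 0,0,1,0,0,0,0.4]' 15; python3 -m inch '[0,0,1,0,0,0,0.4, 0,0,1,0,0,0,0.4, 0,0,1.2,0,0,0,0.4,0,0,0,0,0,0,0.4, 0,0,0,0,0,0,0, 0,0,0,0,0,0,0, 0,0,0,0,0,0,0, 0,0,0,0,0,0,0]' 15
```

```text
time_s: 5.92
ee_pos: [0.5874, 0.0761, 0.0767]
eef_rot: [3.141, 0.002, -0.0]
force: [-0.1, 0.1, 0.3]
grip_width: 0.0377
time_s: 6.92
ee_pos: [0.588, 0.0763, 0.0464]
eef_rot: [-3.142, -0.0, 0.0]
force: [-1.2, -1.1, 0.9]
grip_width: 0.0158
```

```bash
python3 -m inch '[0,0,-0.4,0,0,0,0, -0.2,-0.5,0,0,0,0,0, -0.2,-0.5,0,0,0,0,0, -0.2,-0.5,0,0,0,0,0, -0.2,-0.5,0,0,0,0,0, 0,0,0,0,0,0,0]' 20;  python3 - <<'E'
from h import *
im,d=ctrl.camera("side")
save("s3",cv2.resize(im[150:250,215:330],None,fx=5,fy=5,interpolation=cv2.INTER_CUBIC)); print(ctrl.get_obs()["force"])
E
```

```text
time_s: 7.68
ee_pos: [0.5796, 0.0964, 0.0501]
eef_rot: [3.141, 0.001, 0.0]
force: [-1.5, -1.7, -0.5]
grip_width: 0.0158
[-2.04333738 -2.03781434 -0.93522079]
```

View pics/s3.png

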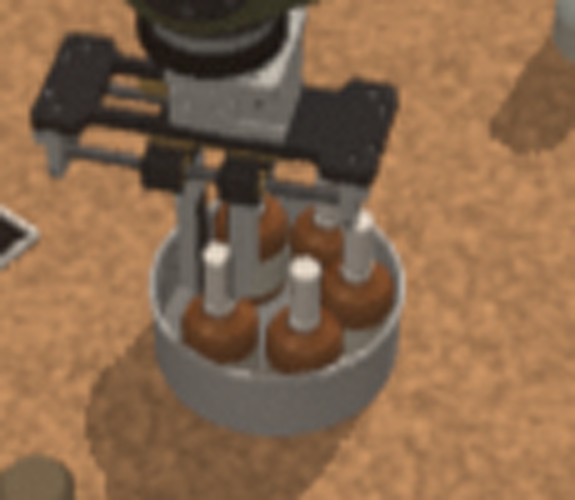

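```bash
python3 -m inch '[0,0,0.3,0,0,0,0, 0,0,0.1,0,0,0,0, 0,0,0,0,0,0,0.33, 0,0,0,0,0,0,0.33, 0,0,0,0,0,0,0.33, 0,0,-1.5,0,0,0,0.33, 0,0,-3,0,0,0,0.33, 0,0,-3,0,0,0,0.4, 0.7,4.6,0,0,0,0,0.4, 0.7,4.6,0,0,0,0,0.4, 0.7,4.6,0,0,0,0,0.4, 0.7,4.6,0,0,0,0,0.4, 0.7,4.6,0,0,0,0,0.4, 0.7,4.6,0,0,0,0,0.4, 0.7,4.6,0,0,0,0,0.4, 0.6,4.5,0,0,0,0,0.4,0,0,0,0,0,0,0.4]' 20
cat > look.py <<'E'
from fit import *; import sys
def pk(c,zb,tag=None,tc=(.5585,.0545)):
    out={}
    for n in("top","side"):
        im,d=ctrl.camera(n); u,v,P=cloud(n,d); tin(n,d,tc)
        if tag: save(tag+n,im)
        for k,(x,y) in c.items():
            m=(np.hypot(P[:,0]-x,P[:,1]-y)<.016)&(P[:,2]>zb+.085)&(P[:,2]<zb+.125)
            p=P[m]
            # fit surface points to cylinder side/top: top-face points only for top cam, lateral for side
            if len(p)>8:
                g=lambda a:np.maximum(np.hypot(p[:,0]-a[0],p[:,1]-a[1])-.008,0)
                if n=="top": t=p[p[:,2]>zb+.1]; print(n,k,len(p),"top mean",t.mean(0).round(4))
                else:
                    t=p[p[:,2]<zb+.106]; s=least_squares(lambda a:np.hypot(t[:,0]-a[0],t[:,1]-a[1])-.008,[t[:,0].mean(),t[:,1].mean()-.007],loss='soft_l1',f_scale=.002); print(n,k,len(t),"cyl",s.x.round(4))
            else: print(n,k,"hidden")
if __name__=="__main__":
    pk(dict(A=(.5845,.015),B=(.538,.0135),C=(.513,.0515),D=(.5345,.0926),E=(.580,.0965)),.003,"l1"); print(ctrl.get_obs()["ee_pos"],ctrl.get_obs()["force"])
E
python3 look.py; cd pics; python3 -c "
import cv2,numpy as np
a=cv2.imread('l1top.png')[165:255,195:295];b=cv2.imread('l1side.png')[110:250,215:345]
cv2.imwrite('l1.png',np.hstack([cv2.resize(a,(400,360),interpolation=2),cv2.resize(b,(390,360),interpolation=2)]))"
```

```text
time_s: 9.85
ee_pos: [0.6345, -0.2737, 0.1216]
eef_rot: [3.141, -0.0, -0.003]
force: [0.8, 0.2, 0.7]
grip_width: 0.0374
top rim [0.5577 0.0545] 220 med res 0.001
top A 35 top mean [0.5822 0.016  0.1103]
top B 32 top mean [0.5371 0.0141 0.1093]
top C 29 top mean [0.5116 0.0514 0.1103]
top D 32 top mean [0.5316 0.0934 0.1099]
top E 31 top mean [0.5791 0.097  0.1103]
side rim [0.5594 0.0541] 297 med res 0.0014
side A 34 cyl [0.5845 0.0152]
side B 33 cyl [0.5383 0.0133]
side C 30 cyl [0.514  0.0512]
side D 31 cyl [0.5342 0.0928]
side E 30 cyl [0.5816 0.0962]
[ 0.63490084 -0.27059115  0.1217169 ] [ 0.55778088  0.46389053 -0.38158773]
```

View pics/l1.png

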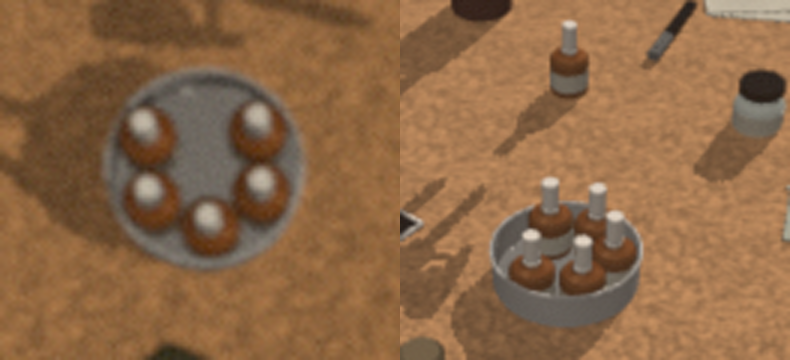

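View pics/l1side.png

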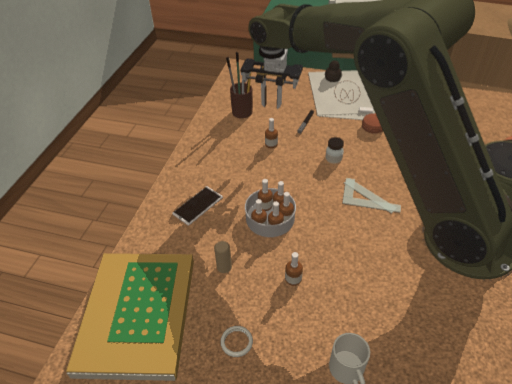

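Five stand in the ring, with one free place on the far side and the middle free. The gripper is above the right-hand bottle, cap at about (271,120). Next I grip it.

```bash
python3 -m inch '[0,0.1,2.5,0,0,0,0.4, 0,0,2.5,0,0,0,0.4, 0,0,1.5,0,0,0,0.4, 0,0,1.3,0,0,0,0.4, 0,0,0,0,0,0,0.4, 0,0,0,0,0,0,0, 0,0,0,0,0,0,0, 0,0,0,0,0,0,0, 0,0,0,0,0,0,0]' 20
```

```text
time_s: 11.08
ee_pos: [0.6351, -0.2719, 0.0437]
eef_rot: [3.141, -0.001, -0.0]
force: [-0.8, 0.8, 3.3]
grip_width: 0.0156
```

```bash
python3 -m inch '[0,0,-1.4,0,0,0,0, 0,0,-3,0,0,0,0, 0,0,-3,0,0,0,0, 0,0,-3,0,0,0,0, 0,0,-3,0,0,0,0, -0.3,-3,0,0,0,0,0, -0.4,-4.4,0,0,0,0,0, -0.4,-4.4,0,0,0,0,0, -0.4,-4.4,0,0,0,0,0, -0.4,-4.4,0,0,0,0,0, -0.4,-4.4,0,0,0,0,0, -0.4,-4.4,0,0,0,0,0, -0.4,-3.5,0,0,0,0,0, 0,0,0,0,0,0,0, 0,0,0,0,0,0,0]' 20
python3 - <<'E'
from h import *
im,d=ctrl.camera("side"); o=ctrl.get_obs(); print(o["ee_pos"],o["force"],o["eef_rot"])
u,v,P=cloud("side",d)
# held bottle: cloud in column between bottom and shoulder
b=o["ee_pos"][2]-.0435
m=(np.hypot(P[:,0]-.604,P[:,1]-.057)<.035)&(P[:,2]>b-.01)&(P[:,2]<b+.05); p=P[m]
from scipy.optimize import least_squares
for a,c in((.008,.03),(.03,.05)):
    t=p[(p[:,2]>b+a)&(p[:,2]<b+c)]; s=least_squares(lambda q:np.hypot(t[:,0]-q[0],t[:,1]-q[1])-.022,[.604,.057],loss='soft_l1',f_scale=.002); print(a,len(t),s.x.round(4))
print("zmin",np.sort(p[:,2])[:5].round(3),"expect",b)
save("s4",im)
E
```

```text
time_s: 12.95
ee_pos: [0.604, 0.0567, 0.1776]
eef_rot: [3.141, -0.0, -0.0]
force: [0.6, -0.4, -1.4]
grip_width: 0.0155
[0.60402642 0.05633452 0.17747825] [-0.05664398 -0.85850395 -0.84669836] [ 3.14144038e+00 -2.45707305e-04 -8.06655377e-04]
0.008 93 [0.6053 0.0574]
0.03 93 [0.6054 0.0575]
zmin [0.137 0.138 0.138 0.138 0.138] expect 0.13397824579723283
```

The held bottle sits within 0.3 mm of the slot target in the side camera's frame, so I'll lower it.

```bash
python3 -m inch '[0,0,2,0,0,0,0, 0,0,3,0,0,0,0, 0,0,2.5,0,0,0,0, 0,0,0.5,0,0,0,0, 0,0,0,0,0,0,0]' 20; python3 -m inch '[0,0,1,0,0,0,0, 0,0,1,0,0,0,0]' 20; python3 -m inch '[0,0,1,0,0,0,0, 0,0,1,0,0,0,0, 0,0,0.5,0,0,0,0,0,0,0,0,0,0,0]' 20
```

```text
time_s: 13.62
ee_pos: [0.6043, 0.0567, 0.0978]
eef_rot: [3.142, -0.001, -0.001]
force: [0.7, -0.9, -1.0]
grip_width: 0.0152
time_s: 13.88
ee_pos: [0.6041, 0.0572, 0.077]
eef_rot: [-3.142, -0.001, -0.0]
force: [-0.1, 0.2, -1.4]
grip_width: 0.0154
time_s: 14.38
ee_pos: [0.6038, 0.0573, 0.0518]
eef_rot: [3.142, 0.001, 0.0]
force: [-0.5, 0.2, -0.4]
grip_width: 0.0158
```

```bash
python3 -m inch '[0,0,0.3,0,0,0,0, 0,0,0.2,0,0,0,0, 0,0,0,0,0,0,0]' 20 && python3 -m inch '[0,0,0,0,0,0,0.33, 0,0,0,0,0,0,0.33, 0,0,0,0,0,0,0.33, 0,0,-1.5,0,0,0,0.33, 0,0,-3,0,0,0,0.33, 0,0,-2.5,0,0,0,0.4, -3.1,-3.74,0,0,0,0,0.4, -3.1,-3.74,0,0,0,0,0.4, -3.1,-3.74,0,0,0,0,0.4, -3.1,-3.74,0,0,0,0,0.4, -3.1,-3.74,0,0,0,0,0.4, 0,0,0,0,0,0,0.4]' 20; sed -i 's/E=(.580,.0965))/E=(.580,.0965),F=(.604,.0573))/;s/"l1"/"l2"/' look.py; python3 look.py
```

```text
time_s: 14.75
ee_pos: [0.6038, 0.0573, 0.0471]
eef_rot: [3.142, 0.0, 0.0]
force: [0.2, 1.0, -1.3]
grip_width: 0.0155
time_s: 16.25
ee_pos: [0.4476, 0.2462, 0.1185]
eef_rot: [-3.141, -0.001, 0.003]
force: [-0.0, -0.1, -0.5]
grip_width: 0.0379
top rim [0.5576 0.0545] 227 med res 0.001
top A 36 top mean [0.5818 0.0156 0.1103]
top B 33 top mean [0.537  0.0139 0.1094]
top C 29 top mean [0.5113 0.0514 0.1103]
top D 32 top mean [0.5316 0.0934 0.1101]
top E 31 top mean [0.5792 0.097  0.11  ]
top F 34 top mean [0.6028 0.0585 0.1091]
side rim [0.5587 0.0534] 194 med res 0.0017
side A 17 cyl [0.585  0.0152]
side B 21 cyl [0.538  0.0136]
side C hidden
side D 8 cyl [0.5332 0.0937]
side E hidden
side F 31 cyl [0.6048 0.0578]
[0.44926004 0.2443987  0.1181171 ] [ 1.33620453 -0.17287677  0.52721316]
```

```bash
python3 -m inch '[0,0,2.5,0,0,0,0.4, 0,0,2.5,0,0,0,0.4, 0,0,1.2,0,0,0,0.4, 0,0,1.2,0,0,0,0.4, 0,0,0,0,0,0,0.4, 0,0,0,0,0,0,0, 0,0,0,0,0,0,0, 0,0,0,0,0,0,0, 0,0,0,0,0,0,0]' 20
```

```text
time_s: 17.48
ee_pos: [0.4491, 0.2444, 0.0436]
eef_rot: [-3.141, -0.001, 0.0]
force: [-0.7, 0.1, 4.2]
grip_width: 0.0155
```

```bash
python3 -m inch '[0,0,-1.4,0,0,0,0, 0,0,-3,0,0,0,0, 0,0,-3,0,0,0,0, 0,0,-3,0,0,0,0, 0,0,-3,0,0,0,0, 0,0,-0.4,0,0,0,0, 1.4,2.5,0,0,0,0,0, 2,3.5,0,0,0,0,0, 2.2,3.8,0,0,0,0,0, 2.2,3.8,0,0,0,0,0, 1.7,3,0,0,0,0,0, 1.4,2.4,0,0,0,0,0, 0,0,0,0,0,0,0, 0,0,0,0,0,0,0]' 20
python3 - <<'E'
from h import *
im,d=ctrl.camera("side"); o=ctrl.get_obs(); print(o["ee_pos"],o["force"])
u,v,P=cloud("side",d); b=o["ee_pos"][2]-.0435
from scipy.optimize import least_squares
t=P[(np.hypot(P[:,0]-.559,P[:,1]-.055)<.035)&(P[:,2]>b+.008)&(P[:,2]<b+.05)]
print(len(t),least_squares(lambda q:np.hypot(t[:,0]-q[0],t[:,1]-q[1])-.022,[.559,.055],loss='soft_l1',f_scale=.002).x.round(4),"want ~(.5597,.0546)")
E
```

```text
time_s: 19.23
ee_pos: [0.5573, 0.0548, 0.1805]
eef_rot: [-3.141, 0.001, 0.0]
force: [-0.0, 0.7, 0.3]
grip_width: 0.0157
[0.55737134 0.05503117 0.18073611] [ 1.05101076  0.91875644 -1.52248388]
185 [0.5588 0.0545] want ~(.5597,.0546)
```

```bash
python3 -m inch '[0.1,0,2,0,0,0,0, 0,0,2.5,0,0,0,0, 0,0,2.5,0,0,0,0, 0,0,0.5,0,0,0,0, 0,0,0,0,0,0,0]' 20; python3 -m inch '[0,0,1,0,0,0,0, 0,0,0.6,0,0,0,0, 0,0,0,0,0,0,0]' 20; python3 -m inch '[0,0,1,0,0,0,0, 0,0,1,0,0,0,0, 0,0,0,0,0,0,0]' 20
```

```text
time_s: 19.9
ee_pos: [0.559, 0.0547, 0.1067]
eef_rot: [-3.142, -0.0, 0.001]
force: [0.3, -0.1, -1.0]
grip_width: 0.0158
time_s: 20.27
ee_pos: [0.5586, 0.0542, 0.0897]
eef_rot: [3.142, 0.001, -0.0]
force: [1.2, -0.4, -1.8]
grip_width: 0.0156
time_s: 20.65
ee_pos: [0.5583, 0.0542, 0.069]
eef_rot: [3.142, 0.002, -0.0]
force: [-1.1, 0.4, -1.1]
grip_width: 0.0154
```

Bottom about 25 mm above the desk, with no contact. Going on down.

```bash
python3 -m inch '[0,0,0.8,0,0,0,0, 0,0,0.7,0,0,0,0, 0,0,0,0,0,0,0]' 20; python3 -m inch '[0,0,0.4,0,0,0,0, 0,0,0.3,0,0,0,0, 0,0,0,0,0,0,0]' 20
```

```text
time_s: 21.02
ee_pos: [0.5585, 0.0542, 0.0545]
eef_rot: [3.142, 0.001, -0.0]
force: [0.9, 0.9, -0.7]
grip_width: 0.0156
time_s: 21.4
ee_pos: [0.5588, 0.0543, 0.0479]
eef_rot: [3.142, 0.0, -0.0]
force: [-0.6, 0.7, -0.0]
grip_width: 0.0156
```

```bash
python3 -m inch '[0,0,0.12,0,0,0,0, 0,0,0,0,0,0,0]' 20; python3 -m inch '[0,0,0,0,0,0,0.33, 0,0,0,0,0,0,0.33, 0,0,0,0,0,0,0.33, 0,0,-1.5,0,0,0,0.33, 0,0,-3,0,0,0,0.33, 0,0,-3,0,0,0,0.4, 0,0,-3,0,0,0,0.4, -2,4.5,0,0,0,0,0.4, -2,4.5,0,0,0,0,0.4, -2,4.5,0,0,0,0,0.4, -2,4.5,0,0,0,0,0.4, -2,4.5,0,0,0,0,0.4, -2,4.5,0,0,0,0,0.4, 0,0,0,0,0,0,0.4]' 20; sed -i 's/F=(.604,.0573))/F=(.604,.0573),G=(.5585,.0545))/;s/"l2"/"l3"/' look.py; python3 look.py; cd pics; python3 -c "
import cv2,numpy as np
a=cv2.imread('l3top.png')[100:290,60:430];b=cv2.imread('l3side.png')
a=cv2.resize(a,(550,282),interpolation=2)
b1=cv2.resize(b[165:255,220:320],(311,280),interpolation=2); b2=cv2.resize(b,(373,280),interpolation=3)
o=np.zeros((565,800,3),np.uint8); o[:282,:550]=a; o[283:563,:311]=b1; o[283:563,320:693]=b2
cv2.imwrite('l3.png',o)"
```

```text
time_s: 21.65
ee_pos: [0.5589, 0.0543, 0.0469]
eef_rot: [-3.142, -0.0, 0.0]
force: [0.0, -0.9, -1.3]
grip_width: 0.0156
time_s: 23.4
ee_pos: [0.438, -0.218, 0.153]
eef_rot: [3.141, -0.001, -0.004]
force: [-0.4, 0.9, 0.2]
grip_width: 0.0379
top rim [0.5577 0.0545] 213 med res 0.001
top A 34 top mean [0.582  0.0164 0.1097]
top B 33 top mean [0.5366 0.0141 0.1104]
top C 31 top mean [0.5117 0.0515 0.1096]
top D 31 top mean [0.5315 0.0932 0.1101]
top E 32 top mean [0.5791 0.097  0.1103]
top F 34 top mean [0.6024 0.0587 0.1096]
top G 32 top mean [0.5579 0.0544 0.1107]
side rim [0.5592 0.0538] 285 med res 0.0014
side A 37 cyl [0.5849 0.0153]
side B 36 cyl [0.539  0.0132]
side C 34 cyl [0.5136 0.051 ]
side D 32 cyl [0.5341 0.0925]
side E 31 cyl [0.581  0.0964]
side F 33 cyl [0.605  0.0586]
side G 31 cyl [0.56   0.0536]
[ 0.43903317 -0.21577731  0.15274079] [0.06879313 0.39948682 0.75826308]
```

View pics/l3.png

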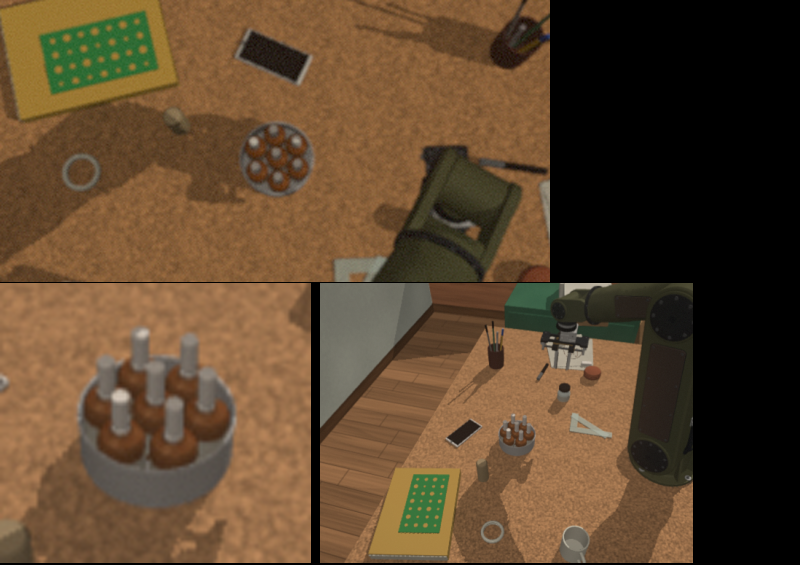

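All seven bottles stand upright in the tin, six round one, with cap tops at the same height (about 0.110). The bystanders haven't moved and the gripper is clear, so I'm handing in.

```bash
python3 -c "
from station import ctrl
print(ctrl.hand_in())"
```

```text
the job is handed in; nothing more can be done
None
```

The job is done and handed in at about 23.5 s: all seven bottles stand upright on the tin's floor, six in a ring round one. I shifted the stray bottle into the free ring place beside it. The bottle from the right went into the last ring place, and the bottle from the left into the middle.

**Last checks:**
- **Height:** In the top camera's depth all seven cap tops lie within about 1 mm of one another (0.110–0.111 m), so all are down on the floor.
- **Spacing:** The ring axes measured 45–48 mm from the tin's centre, and the middle bottle is within about 1 mm of it.
- **Tin and bystanders:** The tin's measured position did not change by more than a millimetre. The seal, phone, bangle and jar look unmoved in the pictures; the marker is partly behind the arm in the last top view. I judged these by eye and did not measure them.
- **Forces:** Wrist readings at the end of each move never passed about 4 N.

**What disagreed:**
- **Fingertip height:** The real fingertips sit about 36 mm higher than the reported TCP height. My first close on the stray's cap therefore shut just above it, with no sign of contact or movement. I measured the offset with the side camera and allowed for it from then on.
- **Cameras:** The two cameras differ by about 2 mm in x, so I compared positions within one camera or used their mean.
- **Retreat:** The final retreat went right instead of left as I intended, passing well above everything there.

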